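# Walk the full drawer cabinet back against the ledge

## Task

The steel drawer cabinet full of metal game pieces is too heavy to lift, so walk it back to its place: push low on the rubber guard at one front corner, then at the other, so that its ends swing ahead in turn, until both its rear corners stand flush against the raised wooden ledge, in the gap between the school books and the black game box. Touch it slowly and feel the push: never over 30 N, not even as it comes up against the ledge, and do not push on the drawers. Keep the steps short, neither end more than about 80 mm ahead of the other, and do not disturb the other things on the counter.

Things in the scene. Friction and masses are not known exactly. Their poses are not given: they have to be found in the camera images.
- cabinet: Grey steel drawer cabinet, 160 deep (x), 300 wide (y), 96 high, about 4.5 kg, on 4 rubber feet 50 mm before/behind and 125 mm left/right of its middle. Origin: underside centre; x to its rear (the ledge), y left, z up. A rubber guard 36 wide covers each upright corner, 11 to 93 mm up, centred 132 mm off the middle: the front guards are its foremost face (x -80), the rear ones its rearmost (x +80).
- front_left (a point): Outer front-left corner of the cabinet (left seen from the robot), on the rubber guard, 48 mm up. Pushed level, about 30 mm up, on one front guard, that end slides with some 13 to 22 N and swings in an arc about the feet of the other end, which stays or slips back a little. Pressing down as well (an arm sags under load) makes it heavier. The rubber gives 1 to 2 mm.
- front_right (a point): Outer front-right corner of the cabinet, on its rubber guard, 48 mm up, 300 mm from front_left.
- rear_left (a point): Outer rear-left corner of the cabinet, on its rubber guard, 48 mm up, 160 mm behind front_left. When it meets the ledge the push rises sharply, some 5 to 10 N with each further mm.
- rear_right (a point): Outer rear-right corner of the cabinet, on its rubber guard, 48 mm up, 300 mm from rear_left.
- drawers: The six drawer fronts with bar pulls that fill the middle 224 mm of the cabinet's front, 8 mm behind the face of the guards; the pulls stand out 10 mm, up to 91 mm off the middle. Part of the cabinet, same origin and axes.
- ledge: Raised wooden ledge along the far side of the counter, fixed, 86 high, 1320 long. Origin: on the counter at the foot of its upright front face, at the middle of the cabinet's place; x points away from the robot, square to that face, y left along it. The face is the plane x = 0.
- books: Stack of three school books, 200 (x) x 150 (y) x 66 high, at one side of the cabinet's place, its far side just short of the ledge; origin underside centre. Stays where it is.
- gamebox: Black game box, 204 (x) x 154 (y) x 62 high, at the other side of the cabinet's place; origin underside centre. Stays where it is.
- dicetray: Dark wooden dice tray, 130 x 180 x 32 high, on the counter off to one side; origin underside centre. Stays where it is.
- cardstand: Black stand 50 x 170 holding an upright blue card, 105 high, on the counter off to the other side; origin underside centre. Stays where it is.

How it is judged:
By the outcome, as a careful person would: the job done as asked, in the order asked, and still so for the second after the job is handed in, with the robot touching nothing.
It also fails if it takes over 72 s, if anything falls off the work surface, if the arm or the gripper's body presses on something with over 40 N, if the wrist force passes 120 N, or if a joint passes its speed limit or range.

## Robot

A 7-joint arm with a two-finger parallel gripper is mounted at the origin on the work surface. World frame = base frame: x ahead of the robot, y to its left, z up, the work surface at z = 0. Lengths are in m, angles in rad, forces in N, time in s.
With the tool pointing down it reaches from about 0.4 to 0.875 m from the base axis. Payload 19.3 kg.
Tool frame: the origin (TCP) lies between the finger pads; the fingertips stand 17 mm ahead of it and the grasp point (between the pads) lies 2 mm behind it; z points along the fingers, x is the direction in which the jaws open and shut, and the axes are right-handed (so a half turn about z gives the same grasp; the last joint's range is limited). The gripper opens to 85 mm and grips with 20 to 120 N. Pads are 22 mm wide; open, the fingers measure 114 mm over their backs; the gripper's body (76 mm by 85 mm) begins 54 mm behind the grasp point. The pads swing forward as they close: fully open they stand 13 mm farther back than shut.
Start: joints at [-1.315, 0.521, -0.036, 1.599, 0.021, 1.021, -0.113], TCP at [0.2, 0.592, 0.248] pointing down, gripper open.
Joint ranges: [-2.91, 2.91], [-0.3, 2.13], [-1.5, 1.42], [0.17, 2.43], [-1.26, 4.41], [0.16, 1.93], [-2.52, 2.52]. Speed limits (rad/s): [1.89, 1.89, 2.39, 2.39, 3.01, 3.01, 3.01].

## Interface

Orientations are given as [roll, pitch, yaw] about the fixed x, y, z axes, in that order (R = Rz(yaw) Ry(pitch) Rx(roll)).
In Python, from workcell import bot gives the robot as it stands. The module is installed in compiled form; this text tells all that it offers.
- The arm moves only by the tool arm_command, never from a script. Its argument "targets" is a list of rows, each a list of 6 numbers: the shift along the tool's x, y, z in mm, then the turn, a rotation vector about the tool's x, y, z in degrees. In form: [[x, y, z, wx, wy, wz], ...]. A call has 1 to 8 rows; each row shifts and turns the pose as measured when the row begins, along the tool's axes as they then stand; what a row does not reach is not made up. A row lasts 1/10 s, in which the tool goes at most 50 mm and 8.59 degrees, less where a joint would pass 70% of its speed; a pose out of reach is approached as far as the arm can. A call is refused whole if a number of a shift passes 50 or a number of a turn 8.59, either way. A call with a gripper value outside its range is refused whole. "grip" is the opening in per cent of the stroke, from 0 (shut) to 100 (fully open), set as the call begins (left out, the last holds). The fingers move at their own pace and stop on an object; "grip_force" is the grip in N (left out, the last holds). Time passes only in rows, so rows that do not move let the fingers close. It gives the time, the measured TCP pose, the force and the opening at its end, in the units of the state.
- bot.observe(): the state, without advancing time (a new reading comes with each control period).
- bot.grab_frame(name): name is "scene" or "top"; returns a dict with "color" (480x640x3 uint8, red, green, blue), "depth" (480x640 float32, m along the optical axis (not along the pixel's ray), 0 where there is no reading), "fov_y" (degrees; the focal length in pixels is half the picture's height over the tangent of half this angle, whatever the lens; pixels are square), "cx", "cy" (the principal point, pixels), "R" (3x3) and "t" (3): a world point X has camera coordinates R X + t. Camera axes: x right, y down, z forward; pixel columns grow to the right and rows downward; lengths in m; the calibration is good to about 2 mm. A picture is of the moment at which its call begins.
- bot.job_done(): hands the job in, once; it reports no verdict.
The state is a dict: "clock": time; "qpos": joint angles; "qd": joint speeds; "joint_efforts": joint torques, N m; "position": TCP position; "tool_rot": TCP orientation; "force": force on the tool from outside, world axes, zero at the start; "moment": the same for the moment, N m; "grip_width": finger opening in m.
Only numpy, scipy, OpenCV 4.12 (cv2) and the standard library are available. Lean on these libraries where they do the work, as an engineer would, in place of code of your own. Each camera call takes 0.05 s, during which the arm holds its last target. There are 200 camera calls.

## Working session

There is one attempt and no reset: what is moved stays moved. The work goes in short steps, Python scripts to look and compute and a tool call to move; the robot and the scene stay as the last step left them, time stands still between calls to the robot, and variables do not carry over. Pictures are saved under pics/ and viewed, about 8 in all and at most 12, crops included, and the job is handed in when it is done.

Besides the shell and the picture viewer there is one more tool, called after ">>>" by a JSON object that holds its "method" and its "body". arm_command: Moves the arm, as the interface text tells. Its arguments: {"type":"object","properties":{"targets":{"type":"array"},"grip":{"type":"number"},"grip_force":{"type":"number"}},"required":["targets"]}

```bash
mkdir -p pics; python3 - <<'E'
from workcell import bot
import cv2,numpy as np
for n in("scene","top"):
    f=bot.grab_frame(n); np.savez(n+"0.npz",**f)
    cv2.imwrite(f"pics/{n}0.png",f["color"][:,:,::-1])
    print(n,f["fov_y"],f["cx"],f["cy"],np.round(f["R"],3).tolist(),np.round(f["t"],3), -f["R"].T@f["t"])
print(bot.observe())
E
```

```text
scene 46.330269692299616 317.2722621466854 235.38483790487888 [[-0.125, 0.992, 0.007], [0.752, 0.099, -0.652], [-0.648, -0.077, -0.758]] [ 0.054 -0.372  1.609] [1.32835627 0.10637592 0.97641809]
top 47.6675937300831 309.953987949503 236.95119895081777 [[-0.004, -1.0, -0.01], [-0.989, 0.005, -0.149], [0.149, 0.01, -0.989]] [0.031 0.521 1.482] [0.29346354 0.01435524 1.54327023]
{'clock': 0.1, 'qpos': array([-1.31519941,  0.52196123, -0.03633531,  1.59991424,  0.0211985 ,
        1.02108439, -0.11277119]), 'qd': array([ 0.00024191, -0.00090515,  0.00051864, -0.00149685, -0.00094058,
       -0.0001546 , -0.00041535]), 'joint_efforts': array([ 3.25301706e-03, -9.28472614e+01,  1.98404945e+00, -3.70542812e+01,
        1.82515261e-02,  5.22882197e-03,  3.71195222e-05]), 'position': array([0.19998004, 0.59186474, 0.2477921 ]), 'tool_rot': array([3.14153085e+00, 9.80412860e-04, 1.24502260e+00]), 'force': array([-0.71614977,  0.17246121, -0.46273431]), 'moment': array([ 0.01133684,  0.00587995, -0.01023813]), 'grip_width': 0.08538983853583182}
```

View pics/scene0.png

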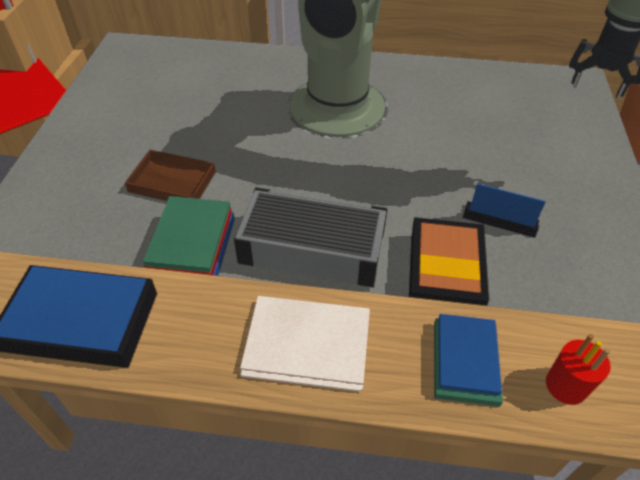

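View pics/top0.png

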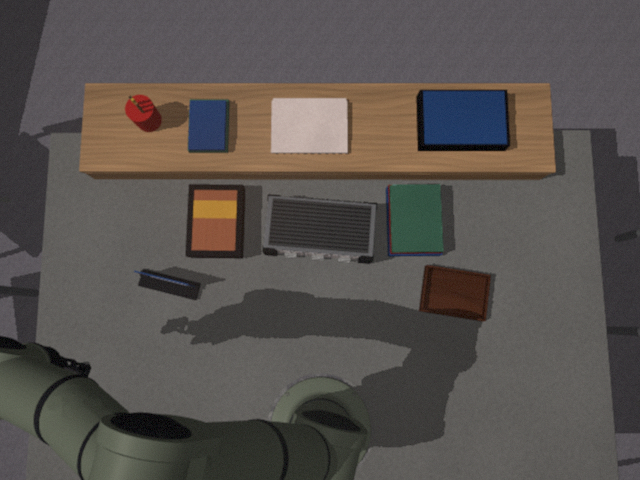

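The top view shows the cabinet with corners at about (266,195), (377,201), (373,262) and (265,254). The game box is on the left at (215,221), the books on the right at (416,219), and the ledge edge runs near row 174. The drawers face the robot.

```bash
cat > h.py <<'E'
import numpy as np,cv2
from workcell import bot
def pts(f):
    h,w=f["depth"].shape; F=h/2/np.tan(np.radians(f["fov_y"])/2)
    u,v=np.meshgrid(np.arange(w),np.arange(h)); d=f["depth"]
    c=np.stack([(u-f["cx"])/F*d,(v-f["cy"])/F*d,d],-1)
    P=(c-f["t"])@f["R"]; P[d==0]=np.nan
    return P
def rect(P,x0,x1,y0,y1,z0,z1):
    m=(P[...,0]>x0)&(P[...,0]<x1)&(P[...,1]>y0)&(P[...,1]<y1)&(P[...,2]>z0)&(P[...,2]<z1)
    m=cv2.morphologyEx(m.astype(np.uint8),cv2.MORPH_OPEN,np.ones((3,3)))
    n,l,s,_=cv2.connectedComponentsWithStats(m); k=1+np.argmax(s[1:,4])
    q=P[l==k]; r=cv2.minAreaRect((q[:,:2]*1000).astype(np.float32))
    return r,cv2.boxPoints(r).round(1).tolist(),np.median(q[:,2]),len(q)
def edge(P,yr,z0,z1,x0,x1,far=False):
    # front edge of the ledge top: per image column nearest x
    m=(P[...,2]>z0)&(P[...,2]<z1)&(P[...,0]>x0)&(P[...,0]<x1)&(P[...,1]>yr[0])&(P[...,1]<yr[1])
    X=np.where(m,P[...,0],np.inf); i=X.argmin(0); c=np.where(np.isfinite(X.min(0)))[0]
    q=P[i[c],c]; a=np.polyfit(q[:,1],q[:,0],1); r=q[:,0]-np.polyval(a,q[:,1]); k=abs(r)<.003
    return np.polyfit(q[k,1],q[k,0],1),r[k].std(),k.sum()
E
python3 - <<'E'
from h import *
for n in("top","scene"):
    f=dict(np.load(n+"0.npz")); P=pts(f)
    print(n)
    p=P[195:260,:] if n=="top" else P
    print("counter z",np.nanmedian(P[280:300,100:300,2]) if n=="top" else np.nanmedian(P[100:150,200:280,2]))
    print("ledge",edge(P,(-.6,.6),.075,.1,.6,.9))
    print("cab",rect(P,.4,.69,-.25,.25,.08,.12))
    print("box",rect(P,.4,.72,.1,.4,.05,.075))
    print("books",rect(P,.4,.72,-.45,-.12,.05,.075))
if 1:
    P=pts(dict(np.load("top0.npz")))
    print(P[170:182,320].round(3)); print(P[250:275,369].round(3))
E
```

```text
top
counter z 0.0017134538694029012Traceback (most recent call last):
  File "<stdin>", line 7, in <module>
  File "h.py", line 20, in edge
    return np.polyfit(q[k,1],q[k,0],1),r[k].std(),k.sum()
           ~~~~~~~~~~^^^^^^^^^^^^^^^^^
    raise TypeError("expected non-empty vector for x")
TypeError: expected non-empty vector for x
```

```bash
python3 - <<'E'
from h import *
P=pts(dict(np.load("top0.npz")))
print(P[166:200:2,320].round(3)); print(P[250:272:2,369].round(3)); print(P[172:182,[120,520]].round(3).tolist())
E
```

```text
[[ 0.711  0.     0.089]
 [ 0.707  0.     0.085]
 [ 0.702  0.     0.082]
 [ 0.699  0.     0.073]
 [ 0.698 -0.     0.053]
 [ 0.697 -0.     0.037]
 [ 0.7   -0.     0.004]
 [ 0.695 -0.     0.   ]
 [ 0.689 -0.    -0.001]
 [ 0.682 -0.     0.001]
 [ 0.677 -0.    -0.001]
 [ 0.672 -0.    -0.004]
 [ 0.665 -0.    -0.002]
 [ 0.66  -0.    -0.003]
 [ 0.652 -0.     0.002]
 [ 0.646 -0.     0.003]
 [ 0.64  -0.     0.002]]
[[ 0.475 -0.129  0.1  ]
 [ 0.471 -0.13   0.094]
 [ 0.465 -0.129  0.096]
 [ 0.459 -0.129  0.099]
 [ 0.455 -0.129  0.095]
 [ 0.45  -0.13   0.087]
 [ 0.449 -0.134  0.041]
 [ 0.448 -0.139 -0.004]
 [ 0.442 -0.138  0.001]
 [ 0.437 -0.138 -0.003]
 [ 0.43  -0.138  0.003]]
[[[0.701, 0.558, 0.077], [0.694, -0.554, 0.075]], [[0.703, 0.564, 0.06], [0.694, -0.558, 0.065]], [[0.704, 0.569, 0.047], [0.695, -0.563, 0.051]], [[0.703, 0.572, 0.039], [0.694, -0.565, 0.046]], [[0.703, 0.576, 0.028], [0.695, -0.572, 0.028]], [[0.702, 0.578, 0.022], [0.694, -0.573, 0.024]], [[0.701, 0.581, 0.012], [0.694, -0.578, 0.01]], [[0.703, 0.588, -0.005], [0.692, -0.579, 0.008]], [[0.698, 0.585, 0.002], [0.69, -0.58, 0.004]], [[0.698, 0.589, -0.009], [0.687, -0.58, 0.004]]]
```

```bash
cat >> h.py <<'E'
def face(P):
    m=(P[...,2]>.02)&(P[...,2]<.065)&(P[...,0]>.68)&(P[...,0]<.72)&(abs(P[...,1])<.62)
    q=P[m]; k=np.ones(len(q),bool)
    for _ in range(5):
        a=np.polyfit(q[k,1],q[k,0],1); r=q[:,0]-np.polyval(a,q[:,1]); k=abs(r)<.004
    return a,r[k].std(),k.sum()
def report(save=None):
    f=bot.grab_frame("top"); P=pts(f)
    if save: cv2.imwrite(save,f["color"][:,:,::-1])
    return f,P
E
python3 - <<'E'
from h import *
P=pts(dict(np.load("top0.npz")))
print("ledge",face(P))
print("cab",rect(P,.4,.69,-.25,.25,.08,.12))
print("box",rect(P,.4,.72,.14,.4,.05,.075))
print("books",rect(P,.4,.72,-.45,-.15,.05,.08))
print("tray",rect(P,.3,.6,-.5,-.2,.02,.05))
f=dict(np.load("scene0.npz"));P=pts(f)
print("sc cab",rect(P,.4,.69,-.25,.25,.085,.12))
print("sc box",rect(P,.4,.72,.14,.4,.05,.075))
print("sc books",rect(P,.4,.72,-.45,-.15,.05,.08))
print("sc stand",rect(P,.3,.6,.2,.5,.03,.12))
f=dict(np.load("top0.npz"));c=f["color"][180:275,180:460,::-1]
cv2.imwrite("pics/crop.png",cv2.resize(c,None,fx=2.85,fy=2.85,interpolation=cv2.INTER_CUBIC))
E
```

```text
ledge (array([0.00761004, 0.69829871]), np.float64(0.0009049797391782271), np.int64(1810))
cab (((541.4395751953125, 3.431793212890625), (299.1578369140625, 160.3761749267578), 84.90937805175781), [[448.29998779296875, -138.39999389648438], [608.0, -152.6999969482422], [634.5999755859375, 145.3000030517578], [474.79998779296875, 159.5]], np.float64(0.09654250448476714), 6066)
box (((568.3560180664062, 295.64605712890625), (155.09860229492188, 205.05789184570312), 89.04472351074219), [[464.5, 219.8000030517578], [669.5999755859375, 216.39999389648438], [672.2000122070312, 371.5], [467.1000061035156, 374.8999938964844]], np.float64(0.0630276559647664), 4024)
books (((570.607666015625, -262.0815734863281), (191.18270874023438, 142.80690002441406), 0.05412227660417557), [[474.8999938964844, -190.8000030517578], [475.1000061035156, -333.6000061035156], [666.2999877929688, -333.3999938964844], [666.0999755859375, -190.60000610351562]], np.float64(0.06558933196104696), 3491)
tray (((358.8108825683594, -458.7109680175781), (12.720548629760742, 113.96260070800781), 84.42251586914062), [[301.5
[... 639 characters left out ...]
70.70001220703125], [462.79998779296875, 373.70001220703125]], np.float64(0.061836010183307914), 5851)
sc books (((570.163818359375, -264.15814208984375), (196.8751678466797, 142.408935546875), 0.6295875906944275), [[470.8999938964844, -194.0], [472.5, -336.3999938964844], [669.4000244140625, -334.29998779296875], [667.7999877929688, -191.89999389648438]], np.float64(0.06490845805358152), 4677)
sc stand (((531.16162109375, 294.9949035644531), (154.77618408203125, 139.0515594482422), 89.18800354003906), [[460.5, 218.60000610351562], [599.5999755859375, 216.60000610351562], [601.7999877929688, 371.3999938964844], [462.70001220703125, 373.3999938964844]], np.float64(0.061954321350698165), 3501)
```

View pics/crop.png

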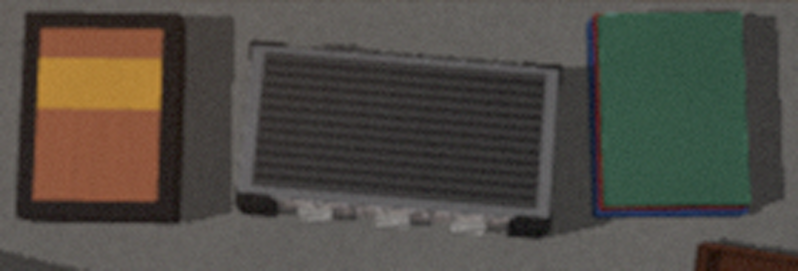

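>>> {"method": "arm_command", "body": {"targets": [[0,0,0,0,0,-6.2],[0,0,0,0,0,-6.2],[0,0,0,0,0,-6.2],[0,40,0,0,0,0],[0,40,0,0,0,0],[0,40,0,0,0,0],[-20,40,0,0,0,0],[-40,30,0,0,0,0]], "grip": 0}}

```text
clock: 0.9
position: [0.3897, 0.5374, 0.244]
tool_rot: [-3.136, 0.003, 1.597]
force: [0.7, -0.5, -0.4]
grip_width: -0.0
```

>>> {"method": "arm_command", "body": {"targets": [[-45,20,0,0,0,0],[-50,15,0,0,0,0],[-50,15,0,0,0,0],[-50,15,0,0,0,0],[-50,10,0,0,0,0],[-50,0,0,0,0,0],[-50,0,0,0,0,0],[-50,0,0,0,0,0]]}}

```text
clock: 1.7
position: [0.4735, 0.15, 0.2422]
tool_rot: [-3.134, 0.007, 1.593]
force: [0.9, -0.5, 0.7]
grip_width: -0.0001
```

>>> {"method": "arm_command", "body": {"targets": [[-50,0,0,0,0,0],[-50,0,0,0,0,0],[-50,0,0,0,0,0],[-45,0,0,0,0,0],[0,0,0,-6,0,0],[0,0,0,-6,0,0],[0,0,0,-6,0,0],[0,0,0,0,0,0]]}}

```text
clock: 2.5
position: [0.4749, -0.0553, 0.243]
tool_rot: [2.826, 0.009, 1.582]
force: [-0.8, 1.3, 0.1]
grip_width: 0.0002
```

```bash
python3 -c "
from workcell import bot
o=bot.observe();print({k:o[k].round(3) if k!='clock' else o[k] for k in('clock','qpos','position','tool_rot','force','moment')})"
```

```text
{'clock': 2.5, 'qpos': array([-0.051,  0.165,  0.041,  2.216,  0.005,  0.445,  1.567]), 'position': array([ 0.475, -0.055,  0.243]), 'tool_rot': array([2.826, 0.009, 1.582]), 'force': array([-0.805,  1.278,  0.139]), 'moment': array([ 0.046,  0.399, -0.005])}
```

>>> {"method": "arm_command", "body": {"targets": [[-23,-28,5,0,0,0],[-23,-28,5,0,0,0],[-23,-28,5,0,0,0],[0,0,0,0,0,0]]}}

```text
clock: 2.9
position: [0.3995, -0.1262, 0.2025]
tool_rot: [2.831, 0.007, 1.586]
force: [-0.8, 0.0, -1.0]
grip_width: 0.0003
```

>>> {"method": "arm_command", "body": {"targets": [[0,-12.4,38,0,0,0],[0,-12.4,38,0,0,0],[0,-12.4,38,0,0,0],[0,-9.3,28.5,0,0,0],[0,0,0,0,0,0],[0,0,0,0,0,0]]}}

```text
clock: 3.5
position: [0.3921, -0.1189, 0.1261]
tool_rot: [2.888, -0.021, 1.581]
force: [-0.9, -0.0, 0.8]
grip_width: -0.0001
```

```bash
python3 -c "
from workcell import bot
o=bot.observe();print({k:o[k].round(3) if k!='clock' else o[k] for k in('clock','qpos','position','tool_rot','force','moment')})"
```

```text
{'clock': 3.5, 'qpos': array([ 0.116,  0.35 ,  0.109,  2.425, -0.741,  0.168,  2.513]), 'position': array([ 0.392, -0.119,  0.126]), 'tool_rot': array([ 2.888, -0.021,  1.581]), 'force': array([-0.86 , -0.007,  0.784]), 'moment': array([-0.025,  0.296,  0.015])}
```

>>> {"method": "arm_command", "body": {"targets": [[0,15,-30,0,0,0],[0,12,-20,4,0,0],[0,5,0,4,0,0],[0,0,0,4,0,0],[0,0,0,0,0,0]]}}

```text
clock: 4.0
position: [0.41, -0.1196, 0.1694]
tool_rot: [3.076, -0.023, 1.593]
force: [0.4, 0.5, 0.6]
grip_width: -0.0003
```

```bash
cat > s.py <<'E'
from workcell import bot
o=bot.observe();print({k:o[k].round(3).tolist() if k!='clock' else o[k] for k in('clock','qpos','position','tool_rot','force','moment')})
E
python3 s.py
```

```text
{'clock': 4.0, 'qpos': [-0.263, 0.362, 0.54, 2.235, -0.417, 0.575, 2.184], 'position': [0.41, -0.12, 0.169], 'tool_rot': [3.076, -0.023, 1.593], 'force': [0.353, 0.516, 0.561], 'moment': [-0.051, 0.114, 0.014]}
```

>>> {"method": "arm_command", "body": {"targets": [[-1,-2,31,0,-0.6,0.6],[-1,-2,31,0,-0.6,0.6],[-1,-2,31,0,0,0],[0,-2,28,0,0,0],[0,0,0,0,0,0],[0,0,0,0,0,0]]}}

```text
clock: 4.6
position: [0.4116, -0.1216, 0.0476]
tool_rot: [3.063, -0.002, 1.578]
force: [0.4, -0.2, 0.3]
grip_width: -0.0001
```

```bash
python3 s.py
```

```text
{'clock': 4.6, 'qpos': [-0.007, 0.6, 0.216, 2.301, -0.674, 0.22, 2.401], 'position': [0.412, -0.122, 0.048], 'tool_rot': [3.063, -0.002, 1.578], 'force': [0.406, -0.181, 0.278], 'moment': [-0.033, 0.032, 0.012]}
```

>>> {"method": "arm_command", "body": {"targets": [[0,5,0.4,0,0,0],[0,5,0.6,0,0,0],[0,3,0.4,0,0,0],[0,2,0.2,0,0,0],[0,1.5,0.1,0,0,0],[0,1.5,0.1,0,0,0]]}}

```text
clock: 5.2
position: [0.4337, -0.1214, 0.052]
tool_rot: [3.055, -0.001, 1.58]
force: [-0.8, 0.3, -0.7]
grip_width: -0.0003
```

>>> {"method": "arm_command", "body": {"targets": [[0,1.5,0.1,0,0,0],[0,1.5,0.1,0,0,0],[0,1.5,0.1,0,0,0]]}}

```text
clock: 5.5
position: [0.4372, -0.1212, 0.0518]
tool_rot: [3.058, -0.001, 1.58]
force: [-13.1, -1.5, 8.9]
grip_width: 0.0
```

>>> {"method": "arm_command", "body": {"targets": [[0,1.5,-0.4,0,0,0],[0,1.5,-0.4,0,0,0]]}}

```text
clock: 5.7
position: [0.4371, -0.1212, 0.0521]
tool_rot: [3.063, -0.003, 1.579]
force: [-6.9, -0.7, -1.7]
grip_width: 0.0003
```

```bash
python3 s.py
```

```text
{'clock': 5.7, 'qpos': [-0.056, 0.614, 0.269, 2.243, -0.656, 0.28, 2.369], 'position': [0.437, -0.121, 0.052], 'tool_rot': [3.063, -0.003, 1.579], 'force': [-6.922, -0.723, -1.698], 'moment': [-0.219, 1.512, -0.036]}
```

>>> {"method": "arm_command", "body": {"targets": [[0,2.5,-0.2,0,0,0],[0,3,-0.2,0,0,0]]}}

```text
clock: 5.9
position: [0.4372, -0.121, 0.0518]
tool_rot: [3.073, -0.005, 1.577]
force: [-18.3, 0.2, 2.8]
grip_width: -0.0001
```

>>> {"method": "arm_command", "body": {"targets": [[0,3.5,-0.2,0,0,0],[0,3.5,-0.2,0,0,0]]}}

```text
clock: 6.1
position: [0.4372, -0.1204, 0.0511]
tool_rot: [3.085, -0.009, 1.574]
force: [-19.1, -0.2, 3.1]
grip_width: -0.0001
```

>>> {"method": "arm_command", "body": {"targets": [[0,4,-0.5,-0.7,0,0],[0,4,-0.5,-0.7,0,0]]}}

```text
clock: 6.3
position: [0.438, -0.1196, 0.0508]
tool_rot: [3.074, -0.013, 1.573]
force: [-18.6, 1.0, 2.7]
grip_width: 0.0002
```

>>> {"method": "arm_command", "body": {"targets": [[0,4.3,-0.7,-0.5,0,0],[0,4.3,-0.7,-0.5,0,0]]}}

```text
clock: 6.5
position: [0.439, -0.1192, 0.0509]
tool_rot: [3.069, -0.016, 1.57]
force: [-16.8, -4.7, -3.0]
grip_width: 0.0001
```

>>> {"method": "arm_command", "body": {"targets": [[-1,5,-0.4,-0.3,0.3,0],[-1,5,-0.4,-0.3,0.3,0]]}}

```text
clock: 6.7
position: [0.4409, -0.1201, 0.0505]
tool_rot: [3.073, -0.031, 1.569]
force: [-26.8, 2.9, 14.3]
grip_width: -0.0002
```

>>> {"method": "arm_command", "body": {"targets": [[-1,5,-0.4,-0.3,0.3,0],[-1,5,-0.4,-0.3,0.3,0],[-1,5,-0.4,-0.3,0.3,0]]}}

```text
clock: 7.0
position: [0.4445, -0.121, 0.0499]
tool_rot: [3.078, -0.055, 1.568]
force: [-18.9, 3.6, 5.9]
grip_width: -0.0
```

>>> {"method": "arm_command", "body": {"targets": [[-1,4.5,-1,-0.5,-0.8,0],[-1,4.5,-1,-0.5,-0.8,0]]}}

```text
clock: 7.2
position: [0.4471, -0.1225, 0.0505]
tool_rot: [3.072, -0.031, 1.563]
force: [-11.6, 2.4, -5.9]
grip_width: 0.0003
```

>>> {"method": "arm_command", "body": {"targets": [[-1,4.5,-1,-0.5,-0.8,0],[-1,4.5,-1,-0.5,-0.8,0],[-1,4.5,-1,-0.5,-0.5,0]]}}

```text
clock: 7.5
position: [0.4514, -0.1238, 0.0513]
tool_rot: [3.063, 0.001, 1.56]
force: [-11.4, 0.6, -8.6]
grip_width: 0.0002
```

>>> {"method": "arm_command", "body": {"targets": [[-1,4.5,-0.7,-0.3,-0.3,0],[-1,4.5,-0.7,-0.3,-0.3,0],[-1,4.5,-0.7,-0.3,-0.3,0.2],[-1,4.5,-0.7,-0.3,-0.3,0.2]]}}

```text
clock: 7.9
position: [0.4545, -0.1247, 0.051]
tool_rot: [3.071, 0.013, 1.55]
force: [-23.9, 5.3, 11.3]
grip_width: 0.0
```

>>> {"method": "arm_command", "body": {"targets": [[-1,4.5,-0.7,-0.3,-0.3,0],[-1,4.5,-0.7,-0.3,-0.3,0],[-1,4.5,-0.7,-0.3,-0.3,0],[-1,4.5,-0.7,-0.3,-0.3,0],[-1,4.5,-0.7,-0.3,-0.3,0]]}}

```text
clock: 8.4
position: [0.4554, -0.1252, 0.051]
tool_rot: [3.084, 0.026, 1.548]
force: [-20.7, 3.4, 3.5]
grip_width: 0.0001
```

>>> {"method": "arm_command", "body": {"targets": [[-1,4.5,-1,-0.7,0.3,0],[-1,4.5,-1,-0.7,0.3,0],[-1,4.5,-1,-0.7,0.3,0],[-1,4.5,-1,-0.7,0.3,0]]}}

```text
clock: 8.8
position: [0.4605, -0.127, 0.0517]
tool_rot: [3.06, -0.002, 1.55]
force: [-10.7, -0.1, -8.9]
grip_width: -0.0
```

```bash
python3 s.py; python3 - <<'E'
from h import *
f,P=report("pics/t1.png"); print(rect(P,.4,.69,-.25,.25,.08,.102))
E
```

```text
{'clock': 8.8, 'qpos': [-0.075, 0.638, 0.302, 2.188, -0.655, 0.318, 2.334], 'position': [0.46, -0.127, 0.052], 'tool_rot': [3.06, -0.002, 1.55], 'force': [-10.697, -0.132, -8.881], 'moment': [0.002, 2.919, -0.009]}
(((554.626953125, 2.913421630859375), (158.5415802001953, 301.04522705078125), 0.5420074462890625), [[473.8999938964844, 152.6999969482422], [476.79998779296875, -148.39999389648438], [635.2999877929688, -146.89999389648438], [632.5, 154.1999969482422]], np.float64(0.09632124456305796), 5108)
```

>>> {"method": "arm_command", "body": {"targets": [[-1.2,4.8,-0.9,-0.5,0,0],[-1.2,4.8,-0.9,-0.5,0,0],[-1.2,4.8,-0.9,-0.5,0,-0.2],[-1.2,4.8,-0.9,-0.5,0,-0.2],[-1.2,4.8,-0.9,-0.5,0,-0.2],[-1.2,4.8,-0.9,-0.5,0,-0.2]]}}

```text
clock: 9.45
position: [0.4705, -0.1313, 0.0525]
tool_rot: [3.043, -0.012, 1.563]
force: [-11.3, 1.0, -8.6]
grip_width: -0.0001
```

>>> {"method": "arm_command", "body": {"targets": [[-1.2,4.8,-0.9,-0.5,0,0],[-1.2,4.8,-0.9,-0.5,0,0],[-1.2,4.8,-0.9,-0.5,0,-0.2],[-1.2,4.8,-0.9,-0.5,0,-0.2],[-1.2,4.8,-0.9,-0.5,0,-0.2],[-1.2,4.8,-0.9,-0.5,0,-0.2]]}}

```text
clock: 10.05
position: [0.4803, -0.1352, 0.0531]
tool_rot: [3.026, -0.022, 1.577]
force: [-11.9, 0.3, -6.5]
grip_width: -0.0001
```

>>> {"method": "arm_command", "body": {"targets": [[-1.2,4.8,-0.8,-0.4,-0.2,0],[-1.2,4.8,-0.8,-0.4,-0.2,0],[-1.2,4.8,-0.8,-0.4,-0.2,0],[-1.2,4.8,-0.8,-0.4,-0.2,0],[-1.2,4.8,-0.8,-0.4,-0.2,0],[-1.2,4.8,-0.8,-0.4,-0.2,0]]}}

```text
clock: 10.65
position: [0.4902, -0.1383, 0.0532]
tool_rot: [3.02, -0.013, 1.574]
force: [-11.4, 0.9, -8.7]
grip_width: 0.0002
```

>>> {"method": "arm_command", "body": {"targets": [[-1.2,4.8,-0.8,-0.4,-0.2,0],[-1.2,4.8,-0.8,-0.4,-0.2,0],[-1.2,4.8,-0.8,-0.4,-0.2,0],[-1.2,4.8,-0.8,-0.4,-0.2,0]]}}

```text
clock: 11.05
position: [0.4968, -0.1402, 0.0532]
tool_rot: [3.017, -0.007, 1.573]
force: [-11.4, 1.4, -7.3]
grip_width: -0.0001
```

```bash
python3 s.py; python3 - <<'E'
from h import *
f,P=report("pics/t2.png"); print(rect(P,.4,.69,-.25,.25,.08,.102))
E
```

```text
{'clock': 11.05, 'qpos': [-0.026, 0.655, 0.273, 2.121, -0.654, 0.324, 2.371], 'position': [0.497, -0.14, 0.053], 'tool_rot': [3.017, -0.007, 1.573], 'force': [-11.406, 1.401, -7.325], 'moment': [0.27, 3.083, 0.191]}
(((572.45458984375, 1.3860931396484375), (160.09910583496094, 299.1845397949219), 8.05695629119873), [[472.20001220703125, 138.3000030517578], [514.2000122070312, -157.89999389648438], [672.7000122070312, -135.5], [630.7000122070312, 160.6999969482422]], np.float64(0.09634123259795838), 5200)
```

>>> {"method": "arm_command", "body": {"targets": [[0,-10,-1,0,0,0],[0,-25,-3,0,0,0],[0,-15,-25,0,0,0],[20,-10,-40,0,0,0],[45,0,-10,1,0,0],[50,0,0,1,0,0],[50,0,0,1,0,0],[50,0,0,0,0,0]]}}

```text
clock: 11.9
position: [0.4243, 0.0439, 0.125]
tool_rot: [3.06, -0.008, 1.559]
force: [0.9, -0.0, -0.3]
grip_width: -0.0003
```

```bash
python3 s.py
```

```text
{'clock': 11.9, 'qpos': [-0.672, 0.459, 0.537, 2.29, -0.559, 0.425, 1.877], 'position': [0.424, 0.044, 0.125], 'tool_rot': [3.06, -0.008, 1.559], 'force': [0.929, -0.025, -0.335], 'moment': [0.024, 0.034, 0.013]}
```

>>> {"method": "arm_command", "body": {"targets": [[35,4,0,0,0,0],[32,4,0,0,0,0],[2,0,20,0,0,-0.5],[0,-2,35,0,0,0],[0,-1,15,0,0,0],[0,0,0,0,0,0]]}}

```text
clock: 12.5
position: [0.434, 0.1252, 0.0548]
tool_rot: [3.056, -0.011, 1.583]
force: [-0.6, -0.1, 0.7]
grip_width: 0.0005
```

```bash
python3 s.py
```

```text
{'clock': 12.5, 'qpos': [-0.693, 0.618, 0.346, 2.258, -0.706, 0.271, 1.847], 'position': [0.434, 0.125, 0.055], 'tool_rot': [3.056, -0.011, 1.583], 'force': [-0.614, -0.099, 0.701], 'moment': [-0.003, 0.126, 0.027]}
```

>>> {"method": "arm_command", "body": {"targets": [[-1,3,4,0,0,0.5],[-1,4,2,0,0,0],[0,4,0.5,0,0,0],[0,3,0.5,0,0,0],[0,2,0.3,0,0,0],[0,1.5,0.2,0,0,0],[0,1.5,0.1,0,0,0]]}}

```text
clock: 13.2
position: [0.4566, 0.1225, 0.0516]
tool_rot: [3.052, -0.013, 1.572]
force: [-0.0, 0.8, -0.9]
grip_width: 0.0003
```

>>> {"method": "arm_command", "body": {"targets": [[0,1.5,0.1,0,0,0],[0,1.5,0.1,0,0,0],[0,1.5,0.1,0,0,0]]}}

```text
clock: 13.5
position: [0.46, 0.1226, 0.0515]
tool_rot: [3.054, -0.014, 1.573]
force: [-13.2, 0.5, 8.1]
grip_width: -0.0001
```

Contact at the expected place. Next I ease into the push with an upward bias.

>>> {"method": "arm_command", "body": {"targets": [[0,2.5,-0.8,-0.3,-0.3,0],[0.5,3.5,-1,-0.4,-0.3,0],[0.8,4,-1,-0.5,-0.3,0]]}}

```text
clock: 13.8
position: [0.4615, 0.1232, 0.0526]
tool_rot: [3.051, 0.003, 1.573]
force: [-12.1, -2.3, -6.3]
grip_width: 0.0003
```

>>> {"method": "arm_command", "body": {"targets": [[1,4.5,-1,-0.5,-0.2,0],[1,4.5,-1,-0.5,-0.2,0],[1,4.5,-1,-0.5,-0.2,0],[1,4.5,-1,-0.5,-0.2,0]]}}

```text
clock: 14.2
position: [0.4674, 0.1255, 0.054]
tool_rot: [3.04, 0.022, 1.574]
force: [-11.7, -2.7, -6.0]
grip_width: 0.0002
```

>>> {"method": "arm_command", "body": {"targets": [[1,4.8,-0.7,-0.4,0.2,0],[1,4.8,-0.7,-0.4,0.2,0],[1,4.8,-0.7,-0.4,0.2,0],[1,4.8,-0.7,-0.4,0.2,0],[1,4.8,-0.7,-0.4,0.2,0],[1,4.8,-0.7,-0.4,0.2,0]]}}

```text
clock: 14.8
position: [0.478, 0.1297, 0.0542]
tool_rot: [3.035, 0.006, 1.58]
force: [-11.1, -1.4, -7.8]
grip_width: -0.0
```

>>> {"method": "arm_command", "body": {"targets": [[1,4.8,-0.7,-0.4,0.1,0],[1,4.8,-0.7,-0.4,0.1,0],[1,4.8,-0.7,-0.4,0.1,0],[1,4.8,-0.7,-0.4,0.1,0],[1,4.8,-0.7,-0.4,0.1,0],[1,4.8,-0.7,-0.4,0.1,0]]}}

```text
clock: 15.4
position: [0.4886, 0.1337, 0.0542]
tool_rot: [3.03, 0.001, 1.585]
force: [-10.6, -2.1, -7.4]
grip_width: 0.0001
```

>>> {"method": "arm_command", "body": {"targets": [[0.8,4.8,-0.7,-0.4,0.1,0.1],[0.8,4.8,-0.7,-0.4,0.1,0.1],[0.8,4.8,-0.7,-0.4,0.1,0.1],[0.8,4.8,-0.7,-0.4,0.1,0.1],[0.8,4.8,-0.7,-0.4,0.1,0.1],[0.8,4.8,-0.7,-0.4,0.1,0.1]]}}

```text
clock: 16.0
position: [0.4978, 0.1369, 0.0541]
tool_rot: [3.029, -0.007, 1.579]
force: [-14.8, -1.1, -2.8]
grip_width: 0.0001
```

>>> {"method": "arm_command", "body": {"targets": [[0.6,4.8,-0.7,-0.4,0.1,0.1],[0.6,4.8,-0.7,-0.4,0.1,0.1],[0.6,4.8,-0.7,-0.4,0.1,0.1],[0.6,4.8,-0.7,-0.4,0.1,0.1]]}}

```text
clock: 16.4
position: [0.5023, 0.1383, 0.054]
tool_rot: [3.031, -0.013, 1.575]
force: [-17.7, -1.7, 3.3]
grip_width: -0.0001
```

```bash
python3 s.py; python3 - <<'E'
from h import *
f,P=report("pics/t3.png"); print(rect(P,.4,.69,-.25,.25,.08,.102))
E
```

```text
{'clock': 16.4, 'qpos': [-0.697, 0.684, 0.402, 2.108, -0.681, 0.354, 1.82], 'position': [0.502, 0.138, 0.054], 'tool_rot': [3.031, -0.013, 1.575], 'force': [-17.664, -1.711, 3.298], 'moment': [-0.378, 4.001, 0.02]}
(((592.3169555664062, 3.38067626953125), (300.4421691894531, 159.00799560546875), 88.40284729003906), [[508.70001220703125, -144.60000610351562], [667.5999755859375, -149.0], [676.0, 151.3000030517578], [517.0, 155.8000030517578]], np.float64(0.09640519857566147), 5157)
```

>>> {"method": "arm_command", "body": {"targets": [[0.6,4.8,-1,-0.5,-0.2,0.1],[0.6,4.8,-1,-0.5,-0.2,0.1],[0.6,4.8,-1,-0.5,-0.2,0.1],[0.6,4.8,-1,-0.5,-0.2,0.1],[0.6,4.8,-0.9,-0.4,-0.2,0.1],[0.6,4.8,-0.9,-0.4,-0.2,0.1]]}}

```text
clock: 17.05
position: [0.5114, 0.1412, 0.0552]
tool_rot: [3.022, 0.011, 1.566]
force: [-11.7, 0.2, -8.6]
grip_width: 0.0
```

>>> {"method": "arm_command", "body": {"targets": [[0.6,4.8,-0.9,-0.4,0,0.1],[0.6,4.8,-0.9,-0.4,0,0.1],[0.6,4.8,-0.9,-0.4,0,0.1]]}}

```text
clock: 17.35
position: [0.5163, 0.1428, 0.0555]
tool_rot: [3.02, 0.013, 1.563]
force: [-10.8, 1.1, -9.5]
grip_width: -0.0001
```

```bash
python3 s.py; python3 - <<'E'
from h import *
f,P=report("pics/t4.png"); print(rect(P,.4,.69,-.25,.25,.08,.102))
E
```

```text
{'clock': 17.35, 'qpos': [-0.746, 0.708, 0.455, 2.074, -0.665, 0.378, 1.774], 'position': [0.516, 0.143, 0.055], 'tool_rot': [3.02, 0.013, 1.563], 'force': [-10.798, 1.117, -9.526], 'moment': [0.108, 2.784, -0.047]}
(((599.8986206054688, 3.5732879638671875), (298.7276916503906, 160.9235382080078), 85.35567474365234), [[507.6000061035156, -138.8000030517578], [668.0, -151.8000030517578], [692.2000122070312, 145.89999389648438], [531.7999877929688, 159.0]], np.float64(0.09625988288686196), 5244)
```

>>> {"method": "arm_command", "body": {"targets": [[0,-10,-1,0,0,0],[0,-25,-3,0,0,0],[0,-10,-25,0,0,0],[-20,0,-40,0,0,0],[-45,0,-5,1,0,0],[-50,0,0,1,0,0],[-50,0,0,0,0,0],[-50,0,0,0,0,0]]}}

```text
clock: 18.2
position: [0.4579, -0.0669, 0.1281]
tool_rot: [3.054, 0.012, 1.583]
force: [1.1, 0.3, -0.8]
grip_width: 0.0003
```

>>> {"method": "arm_command", "body": {"targets": [[-45,0,0,0,0,0],[-3,0,0,0,0,0],[0,0,0,0,0,0]]}}

```text
clock: 18.5
position: [0.4568, -0.1237, 0.1298]
tool_rot: [3.05, 0.014, 1.572]
force: [-0.5, 2.0, 0.4]
grip_width: 0.0001
```

```bash
python3 s.py
```

```text
{'clock': 18.5, 'qpos': [-0.251, 0.496, 0.509, 2.182, -0.533, 0.482, 2.237], 'position': [0.457, -0.124, 0.13], 'tool_rot': [3.05, 0.014, 1.572], 'force': [-0.53, 1.966, 0.358], 'moment': [-0.016, 0.035, -0.034]}
```

>>> {"method": "arm_command", "body": {"targets": [[0,-2,30,0,0,0],[0,-2,30,0,0.4,0],[0,-1,14,0,0.4,0],[0,0,0,0,0,0],[0,8,1,0,0,0],[0,8,1,0,0,0],[0,4,0.6,0,0,0],[0,0,0,0,0,0]]}}

```text
clock: 19.3
position: [0.4828, -0.1173, 0.0555]
tool_rot: [3.045, 0.0, 1.582]
force: [0.1, 0.7, -0.2]
grip_width: 0.0001
```

```bash
python3 s.py
```

```text
{'clock': 19.3, 'qpos': [-0.116, 0.647, 0.324, 2.152, -0.665, 0.34, 2.346], 'position': [0.483, -0.117, 0.055], 'tool_rot': [3.045, 0.0, 1.582], 'force': [0.069, 0.673, -0.153], 'moment': [-0.002, 0.151, -0.014]}
```

>>> {"method": "arm_command", "body": {"targets": [[-3,2,3,0,0,0.3],[-2,2,1.5,0,0,0.3],[-1,1.5,0.1,0,0,0],[0,1.5,0.1,0,0,0],[0,1.5,0.1,0,0,0]]}}

```text
clock: 19.8
position: [0.4925, -0.1239, 0.0519]
tool_rot: [3.045, -0.0, 1.571]
force: [-0.6, -0.7, 0.2]
grip_width: -0.0001
```

>>> {"method": "arm_command", "body": {"targets": [[0,1.5,0.1,0,0,0],[0,1.5,0.1,0,0,0],[0,1.5,0,0,0,0]]}}

```text
clock: 20.1
position: [0.4968, -0.1239, 0.052]
tool_rot: [3.046, -0.001, 1.57]
force: [-8.5, -1.1, 0.3]
grip_width: 0.0
```

>>> {"method": "arm_command", "body": {"targets": [[-0.4,2.5,-0.8,-0.3,0,0],[-0.6,3.5,-1,-0.4,0,0],[-1,4.3,-1,-0.5,0,0],[-1,4.5,-1,-0.5,0,0],[-1,4.5,-1,-0.5,0,0],[-1,4.5,-1,-0.5,0,0]]}}

```text
clock: 20.7
position: [0.5033, -0.1258, 0.0534]
tool_rot: [3.031, -0.01, 1.57]
force: [-11.0, 0.8, -9.0]
grip_width: -0.0001
```

>>> {"method": "arm_command", "body": {"targets": [[-1,4.5,-0.9,-0.4,0,0],[-1,4.5,-0.9,-0.4,0,0],[-1,4.5,-0.9,-0.4,0,0],[-1,4.5,-0.9,-0.4,0,0],[-1,4.5,-0.9,-0.4,0,0]]}}

```text
clock: 21.2
position: [0.5106, -0.1281, 0.054]
tool_rot: [3.026, -0.019, 1.57]
force: [-11.7, -0.0, -8.9]
grip_width: -0.0001
```

```bash
python3 s.py; python3 - <<'E'
from h import *
f,P=report("pics/t5.png"); print(rect(P,.4,.72,-.25,.25,.0895,.103),face(P))
E
```

```text
{'clock': 21.2, 'qpos': [-0.073, 0.671, 0.308, 2.089, -0.675, 0.367, 2.358], 'position': [0.511, -0.128, 0.054], 'tool_rot': [3.026, -0.019, 1.57], 'force': [-11.706, -0.018, -8.911], 'moment': [0.053, 2.99, 0.081]}
(((606.5867309570312, 2.5928192138671875), (296.9893798828125, 157.9717559814453), 88.4215316772461), [[523.5, -143.6999969482422], [681.5, -148.0], [689.5999755859375, 148.89999389648438], [531.7000122070312, 153.1999969482422]], np.float64(0.09655338428315424), 5067) (array([0.00769536, 0.69832872]), np.float64(0.0008888446081116572), np.int64(1632))
```

>>> {"method": "arm_command", "body": {"targets": [[-0.8,4.5,-0.9,-0.4,-0.2,0],[-0.8,4.5,-0.9,-0.4,-0.2,0],[-0.8,4.5,-0.9,-0.4,-0.2,0],[-0.8,4.5,-0.9,-0.4,-0.2,0],[-0.8,4.2,-0.9,-0.4,-0.2,0]]}}

```text
clock: 21.75
position: [0.5176, -0.13, 0.0545]
tool_rot: [3.02, -0.009, 1.567]
force: [-12.1, -0.1, -9.1]
grip_width: -0.0
```

>>> {"method": "arm_command", "body": {"targets": [[-0.7,4,-0.9,-0.4,-0.1,0],[-0.7,4,-0.9,-0.4,-0.1,0],[-0.7,4,-0.9,-0.4,-0.1,0]]}}

```text
clock: 22.05
position: [0.5203, -0.1307, 0.0546]
tool_rot: [3.016, -0.008, 1.566]
force: [-11.6, -0.5, -9.7]
grip_width: -0.0001
```

>>> {"method": "arm_command", "body": {"targets": [[-0.5,4,-0.9,-0.4,-0.1,0],[-0.5,4,-0.9,-0.4,-0.1,0]]}}

```text
clock: 22.25
position: [0.5214, -0.131, 0.0545]
tool_rot: [3.016, -0.008, 1.565]
force: [-19.7, -0.8, -2.6]
grip_width: 0.0002
```

>>> {"method": "arm_command", "body": {"targets": [[-0.3,4,-1.1,-0.5,0,0],[-0.3,4,-1.1,-0.5,0,0]]}}

```text
clock: 22.45
position: [0.5213, -0.1309, 0.0545]
tool_rot: [3.013, -0.011, 1.565]
force: [-16.9, -1.9, -7.1]
grip_width: -0.0001
```

```bash
cat > c.py <<'E'
from h import *
f,P=report(); r=rect(P,.4,.72,-.25,.25,.09,.104); print(r)
# front face of cabinet (z 0.02-0.08) and rear edge lines
top=(P[...,2]>.09)&(P[...,2]<.104)&(P[...,0]>.4)&(P[...,0]<.72)&(abs(P[...,1]-.003)<.14)
for nm,fn in(("front",np.nanmin),("rear",np.nanmax)):
    X=np.where(top,P[...,0],np.nan); c=np.where(top.sum(0)>10)[0]
    i=(np.nanargmin if nm=="front" else np.nanargmax)(X[:,c],axis=0); q=P[i,c]
    k=np.ones(len(q),bool)
    for _ in range(4): a=np.polyfit(q[k,1],q[k,0],1); e=q[:,0]-np.polyval(a,q[:,1]); k=abs(e)<.004
    print(nm,"x at y=+.15,-.15:",np.polyval(a,[.15,-.15]).round(4),k.sum(),len(k))
a=face(P)[0]; print("ledge:",np.polyval(a,[.15,-.15]).round(4))
E
python3 s.py; python3 c.py
```

```text
{'clock': 22.45, 'qpos': [-0.078, 0.677, 0.313, 2.072, -0.677, 0.363, 2.351], 'position': [0.521, -0.131, 0.055], 'tool_rot': [3.013, -0.011, 1.565], 'force': [-16.896, -1.92, -7.06], 'moment': [-0.295, 4.009, -0.086]}
(((612.497314453125, 2.3961029052734375), (157.33895874023438, 297.3482971191406), 0.8984391093254089), [[531.5, 149.8000030517578], [536.2000122070312, -147.5], [693.5, -145.0], [688.7999877929688, 152.3000030517578]], np.float64(0.09665721775821293), 5144)
front x at y=+.15,-.15: [0.5302 0.5691] 37 103
rear x at y=+.15,-.15: [0.7044 0.7056] 20 103
ledge: [0.6995 0.6972]
```

>>> {"method": "arm_command", "body": {"targets": [[0,-10,-1,0,0,0],[0,-25,-3,0,0,0],[0,-10,-25,0,0,0],[20,0,-40,0,0,0],[45,0,-5,1,0,0],[50,0,0,1,0,0],[50,0,0,1,0,0],[50,0,0,0,0,0]]}}

```text
clock: 23.3
position: [0.4656, 0.0754, 0.1269]
tool_rot: [3.063, -0.012, 1.55]
force: [1.2, 0.1, -0.1]
grip_width: 0.0003
```

>>> {"method": "arm_command", "body": {"targets": [[40,3,0,0,0,0],[3,0,0,0,0,0],[0,0,0,0,0,0]]}}

```text
clock: 23.6
position: [0.4684, 0.1273, 0.1277]
tool_rot: [3.062, -0.014, 1.56]
force: [-0.2, -0.6, -0.4]
grip_width: 0.0003
```

```bash
python3 s.py; python3 - <<'E'
from h import *
f,P=report("pics/t6.png"); np.savez("t6.npz",**f)
print(rect(P,.4,.72,-.25,.25,.0895,.103))
cv2.imwrite("pics/t6c.png",cv2.resize(f["color"][160:250,240:400,::-1],None,fx=5,fy=5,interpolation=cv2.INTER_CUBIC))
E
```

```text
{'clock': 23.6, 'qpos': [-0.841, 0.54, 0.589, 2.148, -0.58, 0.522, 1.733], 'position': [0.468, 0.127, 0.128], 'tool_rot': [3.062, -0.014, 1.56], 'force': [-0.191, -0.617, -0.37], 'moment': [-0.076, 0.024, -0.039]}
(((613.3767700195312, 2.8265228271484375), (157.7861785888672, 296.8787841796875), 0.3625640869140625), [[533.5, 150.8000030517578], [535.4000244140625, -146.10000610351562], [693.2000122070312, -145.10000610351562], [691.2999877929688, 151.8000030517578]], np.float64(0.09656372103968039), 5326)
```

View pics/t6c.png

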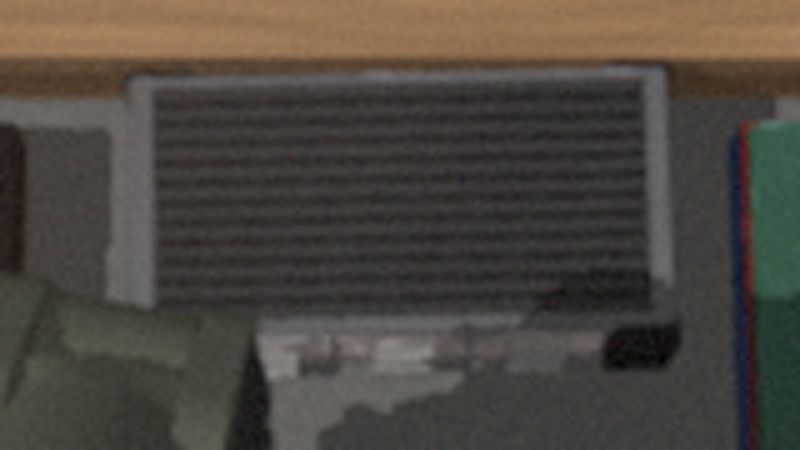

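The crop shows the right rear corner at (665,68) practically on the ledge line. The left rear corner, at (130,75), is still a few mm short, so I push left next.

>>> {"method": "arm_command", "body": {"targets": [[0,-2,30,0,0,0],[0,-2,30,0,0,0],[0,-1,14,0,-0.4,0],[0,0,0,0,-0.4,0],[0,10,1,0,0,0],[0,10,1,0,0,0],[0,10,1,0,0,0],[0,2,0.3,0,0,0]]}}

```text
clock: 24.45
position: [0.5069, 0.1193, 0.0545]
tool_rot: [3.057, -0.001, 1.548]
force: [0.6, 0.6, -0.3]
grip_width: 0.0002
```

```bash
python3 s.py
```

```text
{'clock': 24.45, 'qpos': [-0.691, 0.701, 0.449, 2.088, -0.686, 0.406, 1.833], 'position': [0.507, 0.119, 0.054], 'tool_rot': [3.057, -0.001, 1.548], 'force': [0.637, 0.626, -0.345], 'moment': [-0.004, 0.088, -0.004]}
```

>>> {"method": "arm_command", "body": {"targets": [[6,0,1.5,0,0,-0.5],[6,0,1,0,0,-0.5],[0,1.5,0.1,0,0,0],[0,1.5,0.1,0,0,0],[0,1.5,0.1,0,0,0],[0,1.5,0.1,0,0,0]]}}

```text
clock: 25.05
position: [0.5137, 0.1333, 0.0524]
tool_rot: [3.056, 0.0, 1.568]
force: [-0.2, 0.2, 0.2]
grip_width: -0.0001
```

>>> {"method": "arm_command", "body": {"targets": [[0,1.5,0,0,0,0],[0,1.5,0,0,0,0],[0,1.5,0,0,0,0]]}}

```text
clock: 25.35
position: [0.5172, 0.133, 0.0526]
tool_rot: [3.059, 0.0, 1.568]
force: [-13.6, 1.0, 9.1]
grip_width: 0.0
```

Contact. The left end has about 9 mm to go.

>>> {"method": "arm_command", "body": {"targets": [[0.2,2.5,-0.9,-0.3,0,0],[0.4,3.5,-1.1,-0.4,0,0],[0.7,4.2,-1.1,-0.5,0,0],[0.8,4.2,-1,-0.5,0,0]]}}

```text
clock: 25.75
position: [0.5202, 0.1341, 0.0535]
tool_rot: [3.053, 0.002, 1.569]
force: [-11.3, -1.6, -9.5]
grip_width: -0.0003
```

>>> {"method": "arm_command", "body": {"targets": [[0.7,4.2,-1,-0.5,0.1,0],[0.7,4,-1,-0.4,0.1,0]]}}

```text
clock: 25.95
position: [0.5223, 0.1349, 0.0537]
tool_rot: [3.05, 0.0, 1.57]
force: [-11.2, -1.0, -8.8]
grip_width: -0.0001
```

>>> {"method": "arm_command", "body": {"targets": [[0.6,4,-1,-0.4,0.1,0],[0.6,4,-1,-0.4,0.1,0]]}}

```text
clock: 26.15
position: [0.5237, 0.1353, 0.0536]
tool_rot: [3.049, -0.002, 1.571]
force: [-17.7, -2.9, -3.5]
grip_width: 0.0001
```

>>> {"method": "arm_command", "body": {"targets": [[0.5,4,-1.2,-0.4,0.1,0],[0.5,4,-1.2,-0.4,0.1,0]]}}

```text
clock: 26.35
position: [0.5237, 0.1352, 0.0537]
tool_rot: [3.052, -0.004, 1.572]
force: [-16.8, -2.5, -5.1]
grip_width: -0.0003
```

>>> {"method": "arm_command", "body": {"targets": [[0.5,4,-1.2,-0.4,0.1,0],[0.5,4,-1.2,-0.4,0.1,0]]}}

```text
clock: 26.55
position: [0.5238, 0.1352, 0.0537]
tool_rot: [3.054, -0.006, 1.573]
force: [-16.0, -1.5, -4.7]
grip_width: 0.0
```

```bash
python3 - <<'E'
from h import *
f,P=report()
print(rect(P,.4,.72,-.25,.25,.0895,.103))
E
```

```text
(((616.7097778320312, 3.3809661865234375), (299.6347351074219, 156.4888916015625), 88.91560363769531), [[535.5999755859375, -144.89999389648438], [692.0999755859375, -147.89999389648438], [697.7999877929688, 151.6999969482422], [541.2999877929688, 154.6999969482422]], np.float64(0.09646466091343507), 4991)
```

>>> {"method": "arm_command", "body": {"targets": [[0,-10,-1,0,0,0],[0,-25,-3,0,0,0],[0,-10,-25,0,0,0],[-20,0,-40,0,0,0],[-45,0,-5,0.5,0,0],[-50,0,0,0.5,0,0],[-50,0,0,0,0,0],[-50,0,0,0,0,0]]}}

```text
clock: 27.4
position: [0.4705, -0.078, 0.1245]
tool_rot: [3.071, -0.007, 1.59]
force: [0.8, 0.2, -0.8]
grip_width: -0.0001
```

>>> {"method": "arm_command", "body": {"targets": [[-44,0,0,0,0,0],[-4,0,0,0,0,0],[0,0,0,0,0,0]]}}

```text
clock: 27.7
position: [0.4702, -0.1352, 0.1252]
tool_rot: [3.068, -0.004, 1.579]
force: [0.2, 0.1, 0.3]
grip_width: -0.0
```

```bash
python3 s.py; python3 - <<'E'
from h import *
f,P=report()
print(rect(P,.4,.72,-.25,.25,.0895,.103))
E
```

```text
{'clock': 27.7, 'qpos': [-0.209, 0.533, 0.504, 2.129, -0.553, 0.531, 2.284], 'position': [0.47, -0.135, 0.125], 'tool_rot': [3.068, -0.004, 1.579], 'force': [0.214, 0.098, 0.318], 'moment': [0.007, 0.129, 0.021]}
(((615.3452758789062, 4.5360870361328125), (296.9402770996094, 160.2330780029297), 88.99043273925781), [[532.5999755859375, -142.5], [692.7999877929688, -145.3000030517578], [698.0999755859375, 151.60000610351562], [537.9000244140625, 154.39999389648438]], np.float64(0.09651635873734923), 5304)
```

>>> {"method": "arm_command", "body": {"targets": [[0,-2,30,0,0,0],[-1,-2,30,0,0,0],[-1,-1,12,0,0,0],[0,0,0,0,0,0],[-1,10,1,0,0,0],[-1,10,1,0,0,0],[0,10,1,0,0,0],[0,2,0.3,0,0,0]]}}

```text
clock: 28.55
position: [0.5087, -0.1295, 0.0527]
tool_rot: [3.063, -0.005, 1.592]
force: [-0.0, 0.3, 0.3]
grip_width: 0.0002
```

```bash
python3 s.py
```

```text
{'clock': 28.55, 'qpos': [-0.124, 0.691, 0.37, 2.068, -0.659, 0.418, 2.355], 'position': [0.509, -0.129, 0.053], 'tool_rot': [3.063, -0.005, 1.592], 'force': [-0.01, 0.336, 0.347], 'moment': [-0.033, 0.103, -0.001]}
```

>>> {"method": "arm_command", "body": {"targets": [[0,2,0.1,0,0,0.4],[0,1.5,0.1,0,0,0.4],[0,1.5,0.1,0,0,0.3],[0,1.5,0.1,0,0,0],[0,1.5,0,0,0,0]]}}

```text
clock: 29.05
position: [0.5176, -0.1292, 0.0536]
tool_rot: [3.063, -0.006, 1.571]
force: [0.6, 0.2, -0.1]
grip_width: -0.0004
```

>>> {"method": "arm_command", "body": {"targets": [[0,1.5,0,0,0,0],[0,1.5,-0.3,0,0,0],[0,1.5,-0.3,0,0,0],[0,1.5,-0.3,0,0,0]]}}

```text
clock: 29.45
position: [0.5218, -0.1294, 0.0544]
tool_rot: [3.067, -0.007, 1.57]
force: [-10.7, -1.8, 0.3]
grip_width: 0.0
```

>>> {"method": "arm_command", "body": {"targets": [[-0.2,2.5,-0.9,-0.3,0,0],[-0.4,3.5,-1.1,-0.4,0,0],[-0.5,4,-1.1,-0.5,0,0]]}}

```text
clock: 29.75
position: [0.5223, -0.1295, 0.0546]
tool_rot: [3.064, -0.011, 1.569]
force: [-20.3, 1.0, -6.5]
grip_width: -0.0001
```

>>> {"method": "arm_command", "body": {"targets": [[-0.5,4,-1.3,-0.5,0,0],[-0.5,4,-1.3,-0.5,0,0],[-0.5,4,-1.3,-0.5,0,0]]}}

```text
clock: 30.05
position: [0.5222, -0.1295, 0.0547]
tool_rot: [3.061, -0.017, 1.568]
force: [-14.7, 0.2, -9.4]
grip_width: -0.0003
```

```bash
python3 - <<'E'
from h import *
f,P=report()
print(rect(P,.4,.72,-.25,.25,.0895,.103))
E
```

```text
(((618.740478515625, 2.5740966796875), (160.0316162109375, 297.2304382324219), 0.5511101484298706), [[537.2999877929688, 150.39999389648438], [540.2000122070312, -146.8000030517578], [700.2000122070312, -145.3000030517578], [697.2999877929688, 152.0]], np.float64(0.09660247061155731), 4923)
```

>>> {"method": "arm_command", "body": {"targets": [[0,-8,-1,0,0,0],[0,-25,-3,0,0,0],[0,-20,-20,0,0,0],[-10,-5,-45,0,0,0],[0,0,-45,0,0,0],[0,0,0,0,0,0]]}}

```text
clock: 30.7
position: [0.4502, -0.1421, 0.1657]
tool_rot: [3.064, -0.019, 1.566]
force: [0.2, 0.3, -1.0]
grip_width: -0.0002
```

```bash
cat > d.py <<'E'
from h import *
fs=[bot.grab_frame("top") for _ in range(8)]; f=dict(fs[0]); f["depth"]=np.median([g["depth"] for g in fs],0)
P=pts(f); r=rect(P,.4,.72,-.25,.25,.0915,.103); print("top",r[0],r[1])
print("ledge",face(P)[0])
sc=[bot.grab_frame("scene") for _ in range(8)]; g=dict(sc[0]); g["depth"]=np.median([k["depth"] for k in sc],0)
Q=pts(g); r=rect(Q,.4,.72,-.25,.25,.0915,.103); print("scene",r[0],r[1])
q=Q[(Q[...,2]>.08)&(Q[...,2]<.09)&(Q[...,0]>.69)&(Q[...,0]<.72)]
m=(Q[...,2]>.08)&(Q[...,2]<.09)&(Q[...,0]>.68)&(Q[...,0]<.8)&(abs(Q[...,1])<.5)&(abs(Q[...,1])>.17)
X=np.where(m,Q[...,0],9); c=np.where(X.min(0)<9)[0]; q=Q[X[:,c].argmin(0),c]
k=np.ones(len(q),bool)
for _ in range(5): a=np.polyfit(q[k,1],q[k,0],1); e=q[:,0]-np.polyval(a,q[:,1]); k=abs(e)<.003
print("scene ledge top edge",a,k.sum())
import sys
t=np.median([k["color"] for k in fs],0).astype(np.uint8)[155:260,235:405,::-1]
s=np.median([k["color"] for k in sc],0).astype(np.uint8)[180:310,210:410,::-1]
cv2.imwrite(f"pics/{sys.argv[1]}t.png",cv2.resize(t,None,fx=4.7,fy=4.7,interpolation=cv2.INTER_CUBIC))
cv2.imwrite(f"pics/{sys.argv[1]}s.png",cv2.resize(s,None,fx=4,fy=4,interpolation=cv2.INTER_CUBIC))
E
python3 d.py a; python3 s.py
```

```text
top ((614.9244995117188, 4.079437255859375), (297.3475036621094, 156.89987182617188), 89.572509765625) [[535.4000244140625, -144.0], [692.2999877929688, -145.1999969482422], [694.5, 152.1999969482422], [537.5999755859375, 153.3000030517578]]
ledge [0.00765584 0.69830999]
scene ((615.1707153320312, 1.5943603515625), (297.1697998046875, 156.96530151367188), 89.55331420898438) [[535.5, -146.39999389648438], [692.5, -147.60000610351562], [694.7999877929688, 149.60000610351562], [537.7999877929688, 150.8000030517578]]
scene ledge top edge [0.00551999 0.69848203] 336
{'clock': 31.5, 'qpos': [-0.243, 0.45, 0.577, 2.145, -0.501, 0.606, 2.26], 'position': [0.449, -0.141, 0.162], 'tool_rot': [3.07, -0.019, 1.567], 'force': [-0.551, 0.368, 0.189], 'moment': [-0.042, 0.069, 0.03]}
```

View pics/as.png

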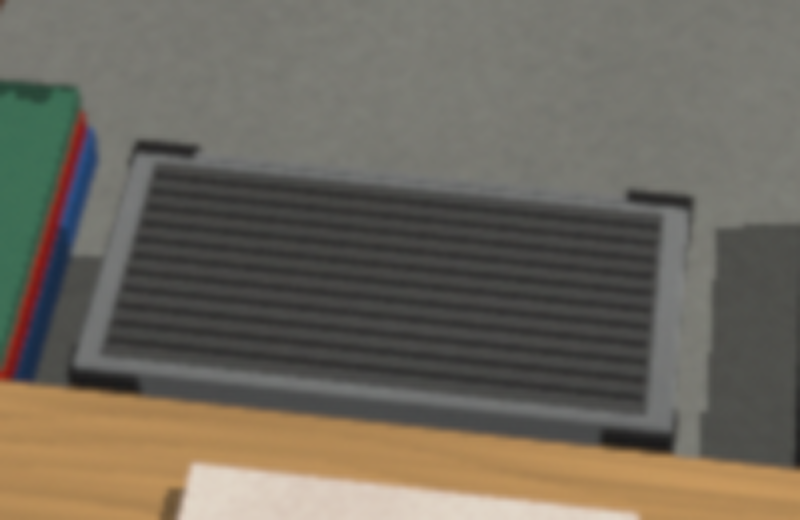

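View pics/at.png

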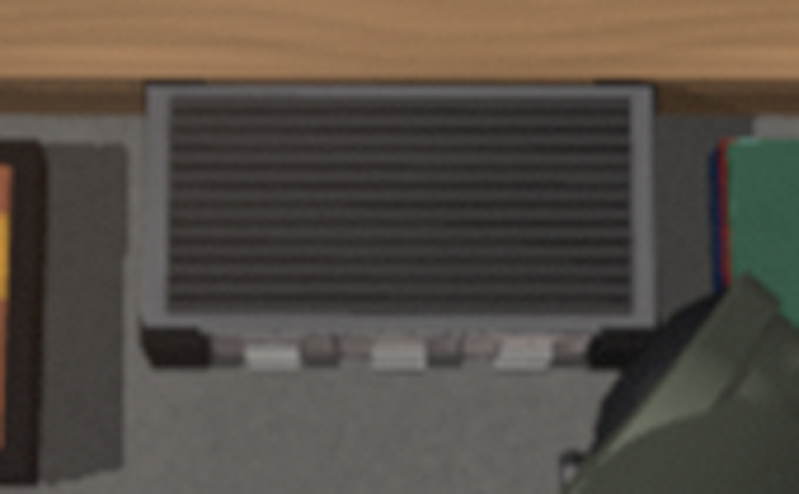

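Both views put the cabinet parallel to the ledge: yaw is −0.44° for both. The rear guards meet the ledge line at (175,82) and (625,82) in the top crop. The depth readings hint at a gap of 2–3 mm, which is within calibration error, so I will check the left end once more by feel.

>>> {"method": "arm_command", "body": {"targets": [[30,0,10,0,-0.5,0],[50,5,10,0,-0.5,0],[50,5,10,0,0,0],[50,0,0,0,0,0],[50,0,0,0,0,0],[45,0,0,0,0,0],[3,0,0,0,0,0],[0,0,0,0,0,0]]}}

```text
clock: 32.3
position: [0.4644, 0.1439, 0.1326]
tool_rot: [3.066, 0.001, 1.564]
force: [-0.4, -0.4, -0.4]
grip_width: -0.0003
```

```bash
python3 s.py
```

```text
{'clock': 32.3, 'qpos': [-0.908, 0.543, 0.621, 2.137, -0.556, 0.544, 1.674], 'position': [0.464, 0.144, 0.133], 'tool_rot': [3.066, 0.001, 1.564], 'force': [-0.4, -0.449, -0.353], 'moment': [-0.035, 0.106, 0.022]}
```

>>> {"method": "arm_command", "body": {"targets": [[0,-2,30,0,0,0],[0,-2,30,0,0,0],[0,-1,18,0,0,0],[0,0,0,0,0,0],[0,10,1,0,0,0],[0,10,1,0,0,0],[0,10,1,0,0,0],[0,2,0.3,0,0,0]]}}

```text
clock: 33.1
position: [0.5034, 0.1382, 0.0552]
tool_rot: [3.06, -0.0, 1.558]
force: [0.0, -0.2, -0.1]
grip_width: 0.0002
```

>>> {"method": "arm_command", "body": {"targets": [[0,2,0.2,0,0,0],[0,2,0.2,0,0,0],[0,1.5,0.1,0,0,0],[0,1.5,0.1,0,0,0]]}}

```text
clock: 33.5
position: [0.5112, 0.1386, 0.0559]
tool_rot: [3.06, -0.001, 1.558]
force: [-0.2, -0.9, 1.0]
grip_width: -0.0001
```

>>> {"method": "arm_command", "body": {"targets": [[-2,1.5,2,0,0,0],[-1,1.5,1,0,0,0],[0,1.5,0.1,0,0,0],[0,1.5,0.1,0,0,0],[0,1.5,0.1,0,0,0]]}}

```text
clock: 34.0
position: [0.5191, 0.1351, 0.0528]
tool_rot: [3.06, -0.0, 1.558]
force: [-0.0, 0.1, -0.8]
grip_width: 0.0
```

>>> {"method": "arm_command", "body": {"targets": [[0,1.5,0,0,0,0],[0,1.5,-0.3,0,0,0],[0,1.5,-0.3,0,0,0]]}}

```text
clock: 34.3
position: [0.5237, 0.1351, 0.0538]
tool_rot: [3.061, -0.0, 1.559]
force: [-7.2, -0.1, -2.1]
grip_width: 0.0
```

>>> {"method": "arm_command", "body": {"targets": [[0,2.5,-0.9,-0.3,0,0],[0.2,3.5,-1.1,-0.4,0,0],[0.3,4,-1.2,-0.5,0,0]]}}

```text
clock: 34.6
position: [0.5238, 0.1352, 0.0539]
tool_rot: [3.06, 0.001, 1.561]
force: [-17.1, -1.5, -8.0]
grip_width: -0.0003
```

>>> {"method": "arm_command", "body": {"targets": [[0.2,4.2,-1.2,-0.5,0,0],[0.2,4.4,-1.2,-0.5,0,0],[0.2,4.6,-1.2,-0.5,0,0]]}}

```text
clock: 34.9
position: [0.5239, 0.1352, 0.0538]
tool_rot: [3.061, 0.003, 1.563]
force: [-21.4, -0.2, -1.3]
grip_width: -0.0
```

>>> {"method": "arm_command", "body": {"targets": [[0,-8,-1,0,0,0],[0,-25,-3,0,0,0],[0,-20,-20,0,0,0],[0,-5,-45,0,0,0],[0,0,-45,0,0,0],[0,0,0,0,0,0]]}}

```text
clock: 35.5
position: [0.4525, 0.1351, 0.1649]
tool_rot: [3.065, 0.004, 1.562]
force: [0.8, 0.6, -1.0]
grip_width: 0.0003
```

```bash
python3 d.py b; python3 s.py; python3 - <<'E'
from h import *
P=pts(bot.grab_frame("top"))
for n,y0,y1 in(("box",.14,.4),("books",-.45,-.15)): 
    print(n,rect(P,.4,.72,y0,y1,.05,.075 if n=="box" else .08)[0])
E
```

```text
top ((614.9349365234375, 3.353485107421875), (297.3546447753906, 156.5646209716797), 89.72771453857422) [[535.9000244140625, -145.0], [692.5, -145.6999969482422], [693.9000244140625, 151.6999969482422], [537.4000244140625, 152.39999389648438]]
ledge [0.00772586 0.69831701]
scene ((614.4656982421875, 2.0140380859375), (296.7903137207031, 158.94125366210938), 89.60723114013672) [[534.0, -145.8000030517578], [692.9000244140625, -146.89999389648438], [695.0, 149.89999389648438], [536.0, 151.0]]
scene ledge top edge [0.00569878 0.69854651] 336
{'clock': 36.3, 'qpos': [-0.975, 0.486, 0.707, 2.152, -0.504, 0.6, 1.641], 'position': [0.452, 0.134, 0.161], 'tool_rot': [3.07, 0.008, 1.561], 'force': [-0.024, 0.44, -0.721], 'moment': [0.003, 0.029, 0.043]}
box ((568.519287109375, 296.1838684082031), (155.5491485595703, 204.30116271972656), 88.8489761352539)
books ((572.241455078125, -262.9244079589844), (193.46633911132812, 141.8624267578125), 0.33814963698387146)
```

View pics/bs.png

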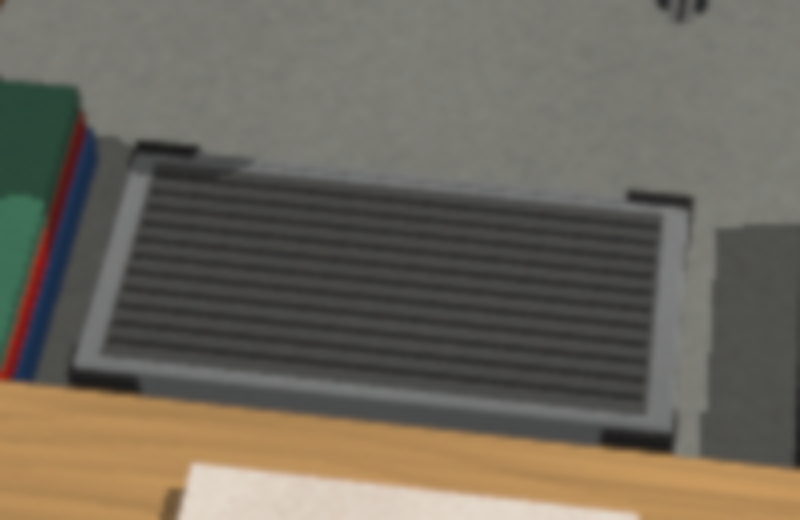

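View pics/bt.png

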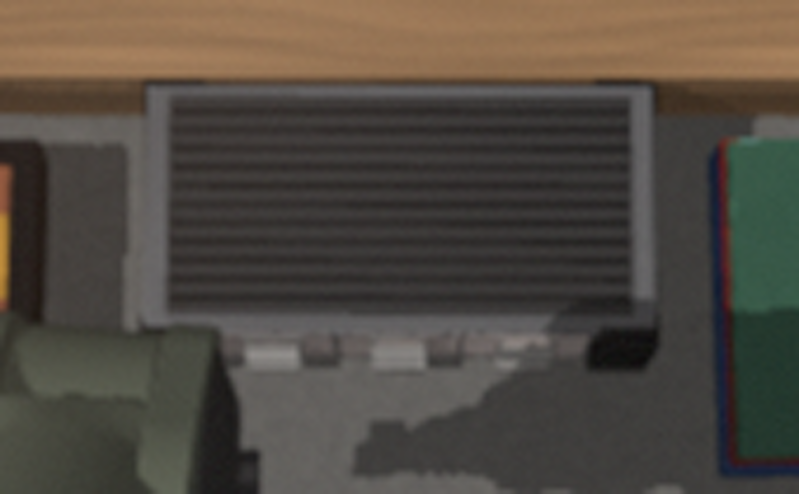

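Everything stopped parallel to the ledge. Since the cameras still hint at a ~3 mm offset, I do one firmer press, about 24 N on the left guard, to settle whether it is the ledge.

>>> {"method": "arm_command", "body": {"targets": [[0,-2,30,0,0,0],[0,-2,35,0,0,0],[0,2,35,0,0,0],[0,5,9,0,0,0],[2,12,1,0,0,0],[2,14,1,0,0,0],[0,14,1,0,0,0],[0,2,0.2,0,0,0]]}}

```text
clock: 37.15
position: [0.5112, 0.1385, 0.0544]
tool_rot: [3.064, 0.005, 1.562]
force: [-0.4, 0.0, 0.1]
grip_width: -0.0
```

>>> {"method": "arm_command", "body": {"targets": [[-1.5,1.5,1,0,0,0],[-1,1.5,0.5,0,0,0],[0,1.5,0.1,0,0,0],[0,1.5,0,0,0,0],[0,1.5,0,0,0,0],[0,1.5,-0.2,0,0,0],[0,1.5,-0.3,0,0,0]]}}

```text
clock: 37.85
position: [0.5226, 0.1365, 0.0568]
tool_rot: [3.062, 0.005, 1.563]
force: [-0.1, -0.5, 0.4]
grip_width: 0.0
```

>>> {"method": "arm_command", "body": {"targets": [[0,2.5,-0.9,-0.3,0,0],[0.1,3.5,-1.2,-0.4,0,0],[0.2,4.2,-1.3,-0.5,0,0],[0.2,4.6,-1.4,-0.5,0,0]]}}

```text
clock: 38.25
position: [0.5239, 0.1365, 0.0574]
tool_rot: [3.06, 0.007, 1.566]
force: [-20.2, 0.8, -7.7]
grip_width: 0.0001
```

>>> {"method": "arm_command", "body": {"targets": [[0.2,4.9,-1.5,-0.6,0,0],[0.2,5.1,-1.5,-0.6,0,0]]}}

```text
clock: 38.45
position: [0.5239, 0.1364, 0.0573]
tool_rot: [3.06, 0.009, 1.567]
force: [-22.2, -0.0, -5.9]
grip_width: 0.0002
```

>>> {"method": "arm_command", "body": {"targets": [[0,-8,-1,0,0,0],[0,-25,-3,0,0,0],[0,-20,-20,0,0,0],[0,-5,-45,0,0,0],[0,0,-45,0,0,0],[0,0,-20,0,0,0],[0,0,0,0,0,0]]}}

```text
clock: 39.15
position: [0.4505, 0.1367, 0.1891]
tool_rot: [3.063, 0.009, 1.565]
force: [-0.7, 0.3, -0.4]
grip_width: -0.0002
```

```bash
python3 d.py c && python3 s.py
```

```text
top ((619.2747192382812, 3.3863983154296875), (299.1459655761719, 151.16250610351562), 88.98937225341797) [[541.0999755859375, -144.8000030517578], [692.2000122070312, -147.5], [697.5, 151.60000610351562], [546.2999877929688, 154.3000030517578]]
ledge [0.00771219 0.69830219]
scene ((614.859619140625, 1.3531951904296875), (297.15972900390625, 157.69065856933594), 89.82379150390625) [[535.5999755859375, -147.0], [693.2000122070312, -147.5], [694.2000122070312, 149.6999969482422], [536.5, 150.1999969482422]]
scene ledge top edge [0.00557685 0.69854299] 337
{'clock': 39.95, 'qpos': [-1.045, 0.449, 0.784, 2.136, -0.462, 0.659, 1.606], 'position': [0.45, 0.136, 0.187], 'tool_rot': [3.066, 0.011, 1.565], 'force': [-0.056, 0.237, -0.399], 'moment': [0.021, 0.062, -0.015]}
```

```bash
python3 -c "
from workcell import bot
print(bot.job_done())"
```

```text
the job is handed in; nothing more can be done
None
```

I walked the cabinet back with five pushes low on the front guards (right, left, right, left, right), then pressed the left guard twice to check. The drawers were not touched. It stands against the ledge between the books and the game box, and I handed the job in at about 40 s with the arm clear.

**By feel:** both ends came to a dead stop at the ledge. The left end held at 22 N and the right end at 20 N, with under 0.2 mm of further movement. It had been sliding at about 11 N.

**By camera:** with the gripper clear of the picture, the cabinet stood parallel to the ledge to within about 0.2°. The last scene view read 0.26° off, and the last top view was partly blocked by the gripper. The ends were never more than about 45 mm apart. The books and game box had not moved; I did not re-measure the dice tray or card stand.

**Checks that disagreed or failed:**
- **Gap to the ledge:** the depth images suggest about 3 mm still open at both ends, slightly more than the 2 mm calibration error. I went by the dead stops under force.
- **Force limit:** early in the first push one reading was 26.8 N forward plus 14.3 N vertical, about 30.4 N in all, so the 30 N limit may have been just passed there. Every other reading I took was under 27 N; force between readings was not recorded.

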